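Finish the pinwheel layer of sample cartons on the transfer slab

TASK

Finish the layer of long sample cartons on the grey transfer slab: add the three long cartons from the bench to the one already lying there, so that all four sit flat on the deck inside the lip, in a pinwheel round the raised square, each carton's end facing the side of the next. There is glass inside, so carry them upright and set them down gently. Leave the short carton and everything else on the bench where it is.

Things in the scene. Friction and masses are not known exactly. Their poses are not given: they have to be found in the camera images.
- slab_top (a point): Transfer slab: fixed square grey plastic, 217 mm outside, any yaw; deck 20 mm above the bench, lip round it 8 mm wide, 8 mm above the deck (201 mm square inside), raised square 50 x 50 x 10 mm in the middle. Point: its centre at deck height; x, y parallel to its sides. Four long cartons fit only as a pinwheel round the raised square, about 7 mm of gap on each side.
- cell0 (a point): Place 0 of the pinwheel: the point on the deck (20 mm above the bench) under the middle of a carton lying in it, at (-33.5, -63.5) mm in the slab's x, y; the carton's length lies along the slab's x axis. Axes as the slab's. Taken at the start by carton0.
- cell1 (a point): Place 1 of the pinwheel: the point on the deck (20 mm above the bench) under the middle of a carton lying in it, at (63.5, -33.5) mm in the slab's x, y; the carton's length lies along the slab's y axis. Axes as the slab's. Empty at the start; any of the long cartons may fill it.
- cell2 (a point): Place 2 of the pinwheel: the point on the deck (20 mm above the bench) under the middle of a carton lying in it, at (33.5, 63.5) mm in the slab's x, y; the carton's length lies along the slab's x axis. Axes as the slab's. Empty at the start; any of the long cartons may fill it.
- cell3 (a point): Place 3 of the pinwheel: the point on the deck (20 mm above the bench) under the middle of a carton lying in it, at (-63.5, 33.5) mm in the slab's x, y; the carton's length lies along the slab's y axis. Axes as the slab's. Empty at the start; any of the long cartons may fill it.
- carton0_center (a point): Long plain cardboard carton, body 120 mm long (x), 60 mm wide (y), 70 mm high, about 0.3 kg, with a stiff cardboard carrying ridge on top in the middle: 60 mm long (along x), 14 mm thick, 35 mm high, from 70 to 105 mm above the underside. Point at the centre, 52.5 mm above the underside. It already lies on the slab in place 0.
- carton1_center (a point): Long plain cardboard carton, body 120 mm long (x), 60 mm wide (y), 70 mm high, about 0.3 kg, with a stiff cardboard carrying ridge on top in the middle: 60 mm long (along x), 14 mm thick, 35 mm high, from 70 to 105 mm above the underside. Point at the centre, 52.5 mm above the underside. Starts on the bench, left of the robot. The four are alike (0.2 to 0.42 kg).
- carton2_center (a point): Long plain cardboard carton, body 120 mm long (x), 60 mm wide (y), 70 mm high, about 0.3 kg, with a stiff cardboard carrying ridge on top in the middle: 60 mm long (along x), 14 mm thick, 35 mm high, from 70 to 105 mm above the underside. Point at the centre, 52.5 mm above the underside. Starts on the bench, left of the robot. The four are alike (0.2 to 0.42 kg).
- carton3_center (a point): Long plain cardboard carton, body 120 mm long (x), 60 mm wide (y), 70 mm high, about 0.3 kg, with a stiff cardboard carrying ridge on top in the middle: 60 mm long (along x), 14 mm thick, 35 mm high, from 70 to 105 mm above the underside. Point at the centre, 52.5 mm above the underside. Starts on the bench, left of the robot. The four are alike (0.2 to 0.42 kg).
- short_carton_center (a point): Short bystander: plain cardboard carton, body 80 mm long (x), 60 mm wide (y), 70 mm high, about 0.2 kg, with a stiff cardboard carrying ridge on top in the middle: 60 mm long (along x), 14 mm thick, 35 mm high, from 70 to 105 mm above the underside. Point at the centre, 52.5 mm above the underside. Stands among the long cartons; not wanted.
- vial_center (a point): Bystander: small closed vial, 28 mm diameter, 62 mm high, among the cartons; point at its centre, 31 mm up.
- lid_center (a point): Bystander: round brass jar lid lying flat, 72 mm diameter, 14 mm high, beyond the slab and cartons; point at its centre.
- big_jar_center (a point): Bystander: big closed jar, 110 mm diameter, 180 mm high, right of the slab; point at its centre.
- reagent_center (a point): Bystander: bottle with a blue cap, 70 mm diameter, 140 mm high, right, beyond the slab; point at its centre.
Not all that is in view belongs to the job. Leave any orange or red look-alike of the part that bears carton3_center alone.

How it is judged:
By the outcome, as a careful person would: the job done as asked, in the order asked, and still so for the second after the job is handed in, with the robot touching nothing.
It also fails if it takes over 72 s, if anything falls off the work surface, if the arm or the gripper's body presses on something with over 40 N, if the wrist force passes 120 N, or if a joint passes its speed limit or range.

ROBOT

A 6-joint arm with a two-finger parallel gripper is mounted at the origin on the work surface. World frame = base frame: x ahead of the robot, y to its left, z up, the work surface at z = 0. Lengths are in mm, angles in degrees, forces in N, time in s.
With the tool pointing down it reaches from about 350 to 850 mm from the base axis. Payload 8.1 kg.
Tool frame: the origin (TCP) lies at the very end of the fingers, on their centre line; the grasp point (between the pads) lies 19 mm behind it (pinch_z is the z of the grasp point in the tool frame, in mm); z points along the fingers, y is the direction in which the jaws open and shut (so a half turn about z gives the same grasp; the last joint's range is limited). The gripper opens to 85 mm and grips with 20 to 120 N. Pads are 22 mm wide; open, the fingers measure 114 mm over their backs; the gripper's body (76 mm by 85 mm) begins 54 mm behind the grasp point. The pads swing forward as they close: fully open they stand 13 mm farther back than shut.
Start: joints at [-70.554, 7.471, 85.268, -0, 87.261, -4.893], TCP at [247.303, -546.669, 231.292] pointing down, gripper open.
Joint ranges: [-169.43, 169.43], [-51.17, 129.36], [1.28, 143.12], [-76.62, 256.62], [0, 156.53], [-152.29, 152.29]. Speed limits (degrees/s): [136.94, 136.94, 159.86, 180, 180, 180].

INTERFACE

Orientations are given as [roll, pitch, yaw] about the fixed x, y, z axes, in that order (R = Rz(yaw) Ry(pitch) Rx(roll)).
In Python, from bench import * gives the robot as it stands.
- The arm moves only by the shell command python3 -m creep 'ROWS' [FORCE]. ROWS is a JSON object of lists of equal length, an entry for each row: "translation": the shift along the tool's x, y, z in mm, a list of three; "rotation": the turn, a rotation vector about the tool's x, y, z in rad, a list of three; "claw": the finger opening in mm, from 0 to 85.4. In form: {"translation": [[dx, dy, dz], ...], "rotation": [[ax, ay, az], ...], "claw": [claw, ...]}. A call has 1 to 10 rows; each row shifts and turns the commanded pose from where the row before left it, along the tool's axes as they then stand; what a row does not reach is not made up. A row lasts 1/10 s, in which the tool goes at most 50 mm and 8.59 degrees, less where a joint would pass 70% of its speed; a pose out of reach is approached as far as the arm can. A call is refused whole if a number of a shift passes 50 or a number of a turn 0.15, either way. A call with a gripper value outside its range is refused whole. The fingers move at their own pace and stop on an object; FORCE is the grip in N (left out, the last holds). Time passes only in rows, so rows that do not move let the fingers close. It gives the time, the measured TCP pose, the force and the opening at its end, in the units of the state.
- sense(): the state, without advancing time (a new reading comes with each control period).
- snapshot(name): name is "side" or "top" or "wrist"; returns a dict with "frame" (384x512x3 uint8, red, green, blue), "intrinsics" (3x3 intrinsics, pixels), "extrinsics" (4x4, takes a point from camera to world coordinates). Camera axes: x right, y up, looking along -z (the intrinsics and any distortion apply to the point x, -y, -z); pixel columns grow to the right and rows downward; lengths in mm; the calibration is good to about 2 mm. A picture is of the moment at which its call begins. There is no depth.
- hand_in(): hands the job in, once; it reports no verdict.
The state is a dict: "time": time; "joint_pos": joint angles; "qd": joint speeds; "joint_efforts": joint torques, N m; "tool_pos": TCP position; "tcp_rot": TCP orientation; "ft_force": force on the tool from outside, world axes, zero at the start; "wrist_torque": the same for the moment, N m; "finger_gap": finger opening in mm.
Only numpy, scipy, OpenCV 4.12 (cv2) and the standard library are available. Lean on these libraries where they do the work, as an engineer would, in place of code of your own. Each camera call takes 0.05 s, during which the arm holds its last target.

## Working session

There is one attempt and no reset: what is moved stays moved. The work goes in short steps, Python scripts to look and compute and a shell command to move; the robot and the scene stay as the last step left them, time stands still between calls to the robot, and variables do not carry over. Pictures are saved under pics/ and viewed, and the job is handed in when it is done.

```bash
mkdir -p pics; ls; python3 - <<'E'
from bench import *
import cv2
s=sense();print(s)
for n in("side","top","wrist"):
    d=snapshot(n);cv2.imwrite(f"pics/{n}0.png",d["frame"][:,:,::-1]);print(n,d["intrinsics"],d["extrinsics"],[k for k in d])
E
```

```text
pics
{'time': 0.0, 'joint_pos': array([-7.05541466e+01,  7.51606385e+00,  8.53306626e+01,  3.51642045e-04,
        8.72629438e+01, -4.89357162e+00]), 'qd': array([-0.09882303,  0.02951171, -0.0277824 , -0.1398449 , -0.10833518,
        0.10232779]), 'joint_efforts': array([ 8.03600506e-04, -5.69404221e+01, -5.00556779e+01,  2.33882008e-05,
        1.48987159e-02,  1.56450772e-07]), 'tool_pos': array([ 247.11193404, -546.12467216,  230.22123183]), 'tcp_rot': array([-1.79890759e+02, -9.70535609e-03,  2.43393986e+01]), 'ft_force': array([ 0.53195369,  0.15811353, -0.10463483]), 'wrist_torque': array([-0.02291163,  0.0977196 , -0.01205421]), 'finger_gap': 85.55029530520532}
side [[497.82147945   0.         247.66069279]
 [  0.         497.82147945 192.30644197]
 [  0.           0.           1.        ]] [[-9.98219525e-01  3.21246865e-02 -5.02571752e-02  4.12813983e+02]
 [-5.89443408e-02 -6.60245889e-01  7.48732884e-01  1.20818048e+03]
 [-9.12928418e-03  7.50362160e-01  6.60963906e-01  1.14954947e+03]
 [ 0.00000000e+00  0.00000000e+00  0.00000000e+00  1.00000000e+00]] ['frame', 'intrinsic
[... 195 characters left out ...]
-01  2.58230308e+02]
 [-9.99726059e-01  1.09718707e-02 -2.06742399e-02  4.13867934e+00]
 [-1.88117529e-02  1.48882812e-01  9.88675896e-01  1.83133020e+03]
 [ 0.00000000e+00  0.00000000e+00  0.00000000e+00  1.00000000e+00]] ['frame', 'intrinsics', 'extrinsics']
wrist [[297.81479089   0.         255.71336934]
 [  0.         297.81479089 186.28365974]
 [  0.           0.           1.        ]] [[ 4.12446165e-01  8.75717619e-01  2.51011577e-01  3.10443954e+02]
 [-9.10979566e-01  3.97112991e-01  1.11433846e-01 -5.17502417e+02]
 [-2.09537619e-03 -2.74626880e-01  9.61548587e-01  3.71995727e+02]
 [ 0.00000000e+00  0.00000000e+00  0.00000000e+00  1.00000000e+00]] ['frame', 'intrinsics', 'extrinsics']
```

View pics/side0.png

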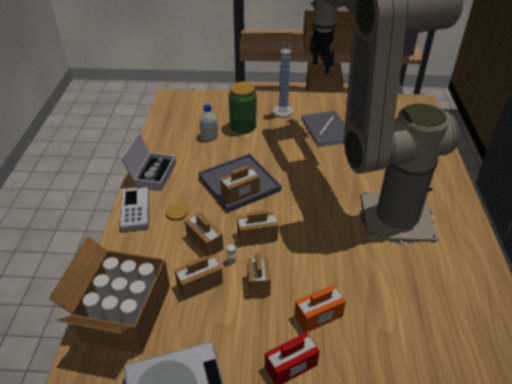

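View pics/top0.png

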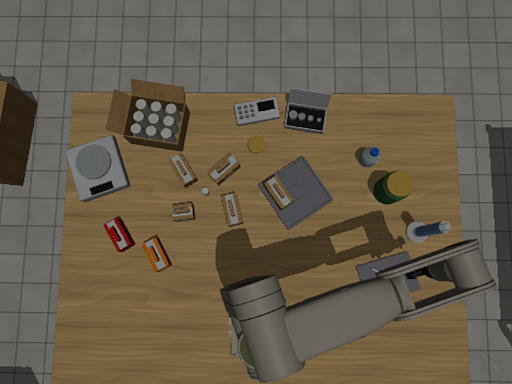

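View pics/wrist0.png

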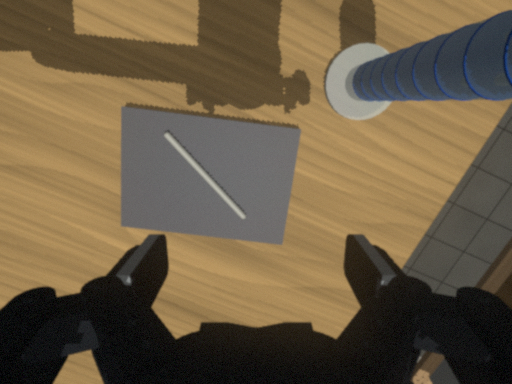

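```bash
cat > h.py <<'E'
from bench import *
import numpy as np, cv2
from scipy.spatial.transform import Rotation as R
def ray(d,u,v,z):
    K=d["intrinsics"];T=d["extrinsics"]
    q=np.linalg.inv(K)@[u,v,1.0]; q=T[:3,:3]@np.array([q[0],-q[1],-q[2]]); o=T[:3,3]
    return o+q*(z-o[2])/q[2]
def proj(d,p):
    T=d["extrinsics"];c=T[:3,:3].T@(np.asarray(p,float)-T[:3,3]); c=np.array([c[0],-c[1],-c[2]])
    w=d["intrinsics"]@c; return w[:2]/w[2]
def save(d,fn,box=None,k=1):
    f=d["frame"][:,:,::-1]
    if box: f=f[box[1]:box[3],box[0]:box[2]]
    cv2.imwrite(fn,cv2.resize(f,None,fx=k,fy=k,interpolation=cv2.INTER_CUBIC))
def grid(d,fn,step=50,z=0,k=1.5):
    f=cv2.resize(d["frame"][:,:,::-1].copy(),None,fx=k,fy=k,interpolation=cv2.INTER_CUBIC)
    cv2.imwrite(fn,f)
E
python3 - <<'E'
from h import *
d=snapshot("top");save(d,"pics/top_crop.png",(150,130,350,250),4)
for n,u,v,z in[("A",183,168,105),("B",224,168,105),("C",232,208,105),("S",182,212,105),("slab",296,192,20),("c0",279,190,105),("vial",206,191,62),("lid",256,144,14),("jar",400,183,180)]: print(n,ray(d,u,v,z).round(0))
E
```

```text
A [608. 300. 105.]
B [609. 142. 105.]
C [455. 108. 105.]
S [437. 298. 105.]
slab [ 532. -142.   20.]
c0 [526. -71. 105.]
vial [525. 214.  62.]
lid [729.  20.  14.]
jar [ 545. -508.  180.]
```

View pics/top_crop.png

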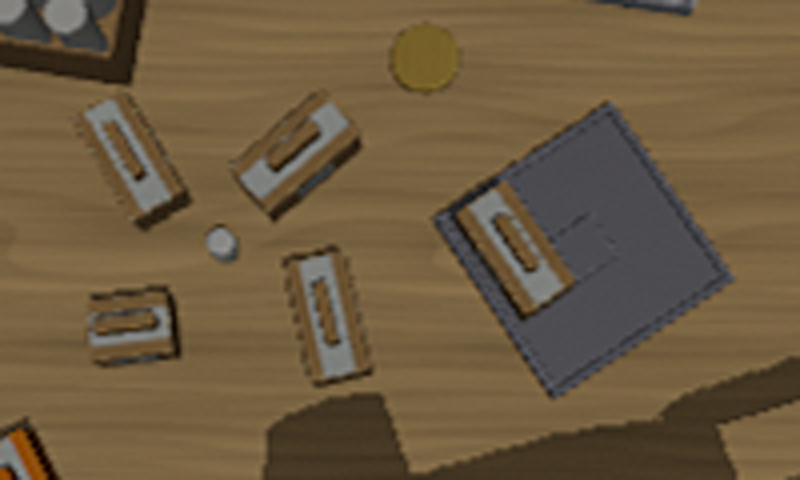

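```bash
python3 -m creep '{"translation":[[20,-16,-10],[40,-32,-10],[40,-32,-10],[40,-32,-10],[40,-32,-10],[40,-32,-10],[40,-32,-10],[40,-32,-10],[30,-24,-10],[18,-14,-9]],"rotation":[[0,0,0],[0,0,0],[0,0,0],[0,0,0],[0,0,0],[0,0,0],[0,0,0],[0,0,0],[0,0,0],[0,0,0]],"claw":[85,85,85,85,85,85,85,85,85,85]}'; python3 - <<'E'
from h import *
s=sense();print(s["time"],s["tool_pos"],s["tcp_rot"],s["qd"].round(1),s["joint_pos"].round(0))
d=snapshot("wrist");save(d,"pics/w1.png",None,1.5)
E
```

```text
time: 1.2
tool_pos: [443.8, -160.6, 327.9]
tcp_rot: [-180.0, -0.0, 24.5]
ft_force: [0.5, -0.5, 0.3]
finger_gap: 85.3
1.2 [ 443.82732034 -160.6145552   327.92810362] [-1.79994747e+02 -4.46827321e-02  2.44755779e+01] [ 26.    4.8 -13.   -0.9   8.2  25.9] [-26. -14.  96.   0.  98.  39.]
```

View pics/w1.png

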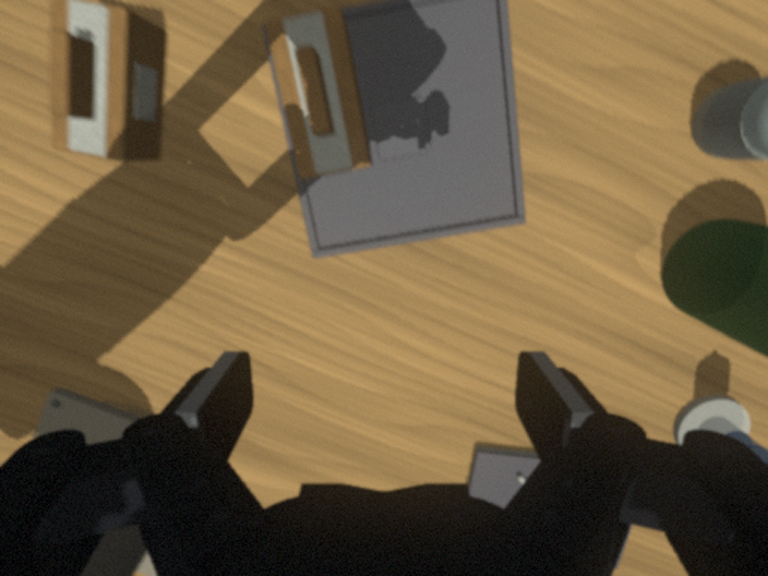

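```bash
python3 -m creep '{"translation":[[15,0,0],[30,0,0],[30,0,0],[15,0,0],[0,0,0],[0,0,0],[0,0,0]],"rotation":[[0,0,0],[0,0,0],[0,0,0],[0,0,0],[0,0,0],[0,0,0],[0,0,0]],"claw":[85,85,85,85,85,85,85]}'; python3 - <<'E'
from h import *
s=sense();print(s["time"],s["tool_pos"],s["tcp_rot"],s["qd"].round(1),s["joint_pos"].round(0))
d=snapshot("wrist");save(d,"pics/w2.png",None,1.5);np.savez("w2.npz",**d)
E
```

```text
time: 1.95
tool_pos: [524.3, -126.8, 327.4]
tcp_rot: [180.0, 0.0, 24.3]
ft_force: [-0.2, -0.1, 0.1]
finger_gap: 85.3
1.95 [ 524.31255069 -126.79874739  327.35725303] [1.79997851e+02 2.08296126e-02 2.43071060e+01] [-0.3 -0.4  0.   0.2 -0.   0.2] [-19.  -3.  86.  -0.  97.  47.]
```

View pics/w2.png

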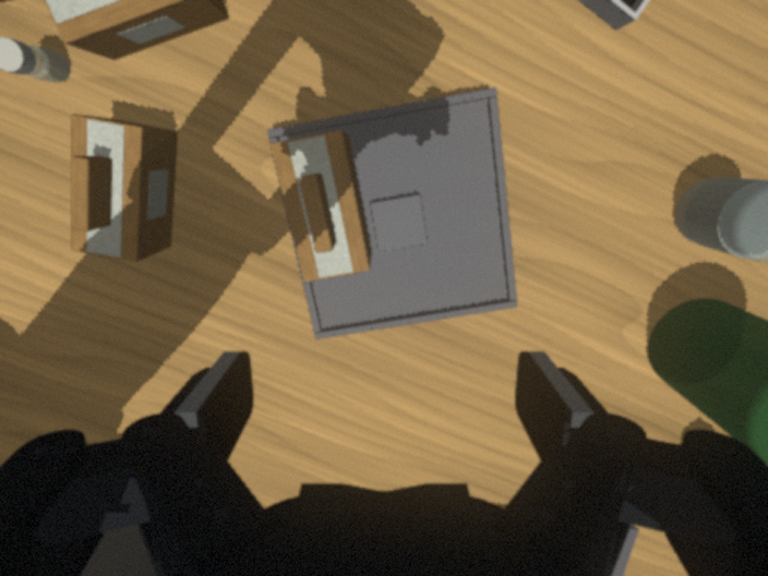

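```bash
python3 - <<'E'
from h import *
d=dict(np.load("w2.npz"));save(d,"pics/w2c.png",(165,50,365,240),4)
E
```

```text
(no output)
```

View pics/w2c.png

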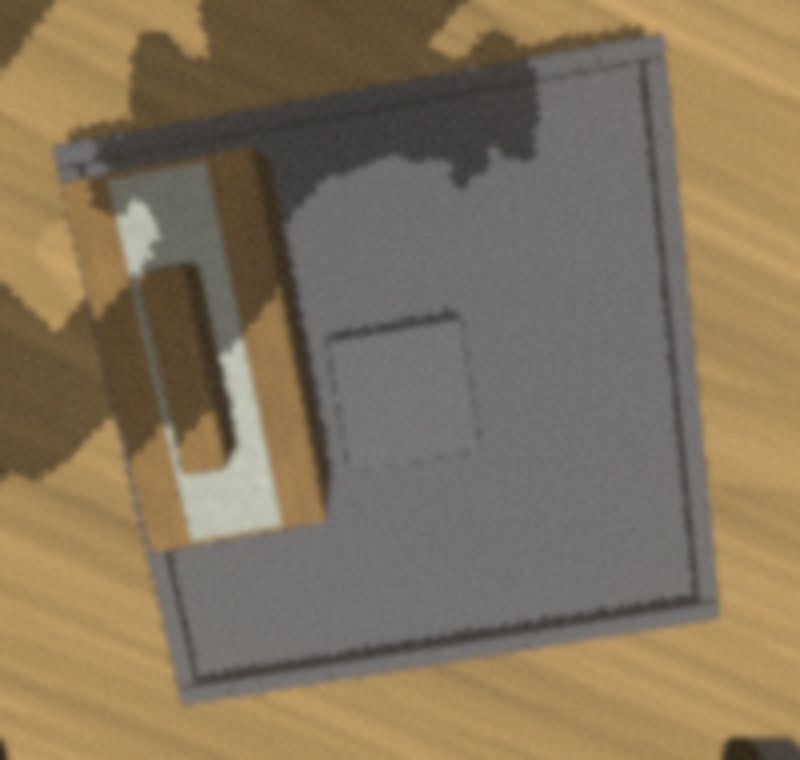

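```bash
cat >> h.py <<'E'
def sq(P):
    P=np.array(P)[:,:2];c=P.mean(0);e=[P[(i+1)%4]-P[i] for i in range(4)]
    L=[np.linalg.norm(x) for x in e];a=[np.degrees(np.arctan2(x[1],x[0])) for x in e]
    print("c",c.round(1),"L",np.round(L,1),"ang",np.round(a,1)); return c
E
python3 - <<'E'
from h import *
d=dict(np.load("w2.npz"))
f=lambda pts,z:[ray(d,165+x/4-.375,50+y/4-.375,z) for x,y in pts]
sq(f([(55,148),(663,37),(718,612),(184,703)],28))
sq(f([(80,172),(645,62),(697,600),(197,680)],20))
sq(f([(328,340),(457,318),(480,455),(345,465)],30))
sq(f([(62,190),(262,150),(328,518),(158,550)],90))
sq(f([(135,272),(200,262),(235,455),(180,472)],125))
E
```

```text
c [ 532.5 -139.1] L [214.2 211.5 214.  213.9] ang [ -56.  -145.9  124.7   34.2]
c [ 531.1 -139.8] L [204.2 201.8 202.8 199.4] ang [ -55.3 -146.1  124.    34.3]
c [ 531.9 -138.4] L [47.6 51.6 50.8 47. ] ang [ -56.1 -144.8  118.6   31.7]
c [523.9 -70.7] L [ 62.3 116.4  57.5 116.7] ang [ -55.  -146.3  125.3   36.1]
c [525.8 -69.9] L [18.6 55.8 17.2 58.5] ang [ -57.2 -147.2  131.6   34.4]
```

```bash
python3 -m creep '{"translation":[[7,-17,0],[16,-37,0],[16,-38,0],[16,-38,0],[16,-38,0],[16,-38,0],[14,-34,0],[8,-20,0],[3,-10,0],[0,0,0]],"rotation":[[0,0,0],[0,0,0],[0,0,0],[0,0,0],[0,0,0],[0,0,0],[0,0,0],[0,0,0],[0,0,0],[0,0,0]],"claw":[85,85,85,85,85,85,85,85,85,85]}';python3 -m creep '{"translation":[[0,0,0],[0,0,0]],"rotation":[[0,0,0],[0,0,0]],"claw":[85,85]}'; python3 - <<'E'
from h import *
s=sense();print(s["time"],s["tool_pos"],s["tcp_rot"],s["qd"].round(1),s["joint_pos"].round(0))
d=snapshot("wrist");save(d,"pics/w3.png",None,1.5);np.savez("w3.npz",**d)
E
```

```text
time: 3.0
tool_pos: [515.4, 166.3, 327.5]
tcp_rot: [180.0, -0.0, 24.4]
ft_force: [0.5, 0.3, 1.0]
finger_gap: 85.4
time: 3.2
tool_pos: [515.9, 164.5, 327.5]
tcp_rot: [180.0, -0.0, 24.2]
ft_force: [-0.2, 0.7, -0.1]
finger_gap: 85.3
3.2 [515.94506139 164.50387617 327.48185884] [ 1.79976926e+02 -3.54992724e-03  2.42468070e+01] [-0.1  0.2 -0.1  0.2  0.   0.2] [12. -3. 86. -0. 97. 78.]
```

View pics/w3.png

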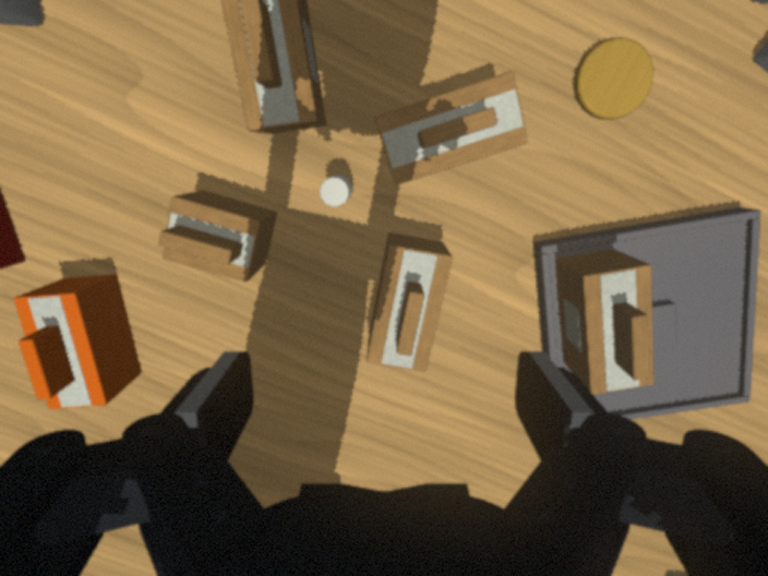

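```bash
python3 - <<'E'
from h import *
d=dict(np.load("w3.npz"));save(d,"pics/w3c.png",(235,40,365,250),4)
save(d,"pics/w3d.png",(140,0,230,90),6)
E
```

```text
(no output)
```

View pics/w3c.png

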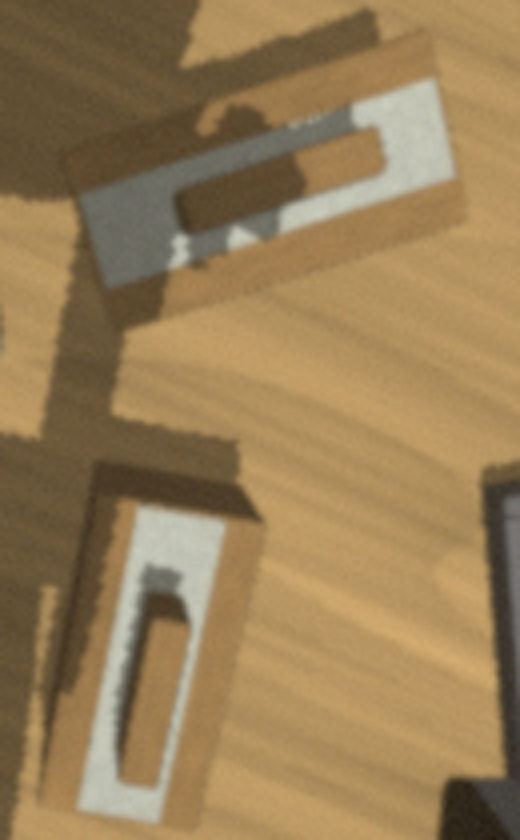

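View pics/w3d.png

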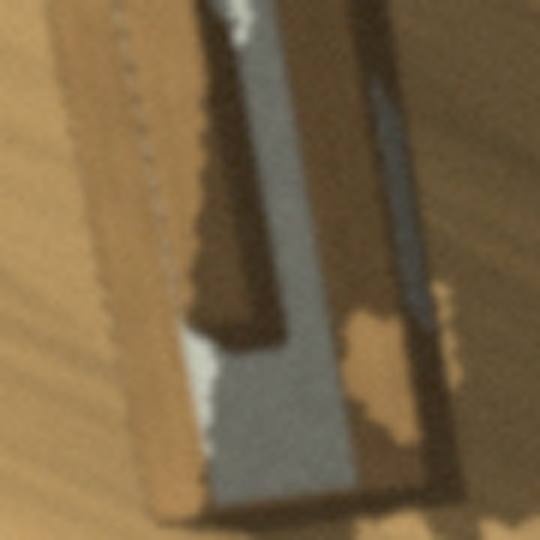

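```bash
python3 - <<'E'
from h import *
d=dict(np.load("w3.npz"))
f=lambda pts,z:[ray(d,235+x/4-.375,40+y/4-.375,z) for x,y in pts]
print("C");sq(f([(137,503),(227,518),(160,823),(79,808)],70));sq(f([(97,497),(263,522),(200,830),(40,805)],70))
sq(f([(153,619),(190,627),(156,787),(119,779)],105))
print("B");sq(f([(78,198),(434,78),(455,177),(109,287)],70));sq(f([(62,158),(428,28),(467,215),(125,330)],70))
sq(f([(174,195),(378,127),(386,173),(190,236)],105))
E
```

```text
C
c [457.1 112.9] L [ 31.4 117.2  30.5 116.2] ang [ -75.4 -166.   102.8   14.4]
c [456.8 112.9] L [ 57.6 118.2  60.  117.1] ang [ -74.4 -164.7  104.5   14.1]
c [457.2 113.3] L [12.2 57.  12.7 56.9] ang [ -78.5 -165.8  101.    13.7]
B
c [619.8 148. ] L [116.2  30.5 114.7  29.3] ang [ -48.  -138.5  131.4   44.3]
c [620.2 147.6] L [118.8  57.4 114.9  57. ] ang [ -47.2 -138.7  132.6   45.2]
c [618.7 148.6] L [60.9 12.9 58.9 12.4] ang [ -48.  -141.5  131.5   47.6]
```

```bash
cat >> h.py <<'E'
def to(x,y,z,yaw):
    s=sense();r=R.from_euler("xyz",s["tcp_rot"],degrees=True)
    dl=r.inv().apply(np.array([x,y,z])-s["tool_pos"]);dy=(s["tcp_rot"][2]-yaw+90)%180-90
    print("t %.2f"%s["time"],s["tool_pos"].round(1),s["tcp_rot"].round(1),"gap %.1f"%s["finger_gap"],"F",s["ft_force"].round(1),"q6 %.0f"%s["joint_pos"][5])
    print("delta tool",dl.round(1),"rot z rad",np.radians(dy).round(3))
if __name__=="__main__":
    import sys; to(*map(float,sys.argv[1:]))
E
python3 -m creep '{"translation":[[-15,4.5,15],[-15,4.5,35],[-15,4.5,30],[-15,4.5,25],[-15,4.5,20],[0,0,20],[0,0,20],[0,0,20],[0,0,20],[0,0,20]],"rotation":[[0,0,0],[0,0,0],[0,0,0],[0,0,0],[0,0,0],[0,0,0.035],[0,0,0.035],[0,0,0.035],[0,0,0.035],[0,0,0.035]],"claw":[50,50,50,50,50,50,50,50,50,50]}' 40
python3 -m creep '{"translation":[[0,0,0],[0,0,0]],"rotation":[[0,0,0],[0,0,0]],"claw":[50,50]}'; python3 h.py 457 113 76 14.3;python3 -c "
from h import *
save(snapshot('wrist'),'pics/w4.png',None,1.5)"
```

```text
time: 4.25
tool_pos: [456.8, 113.5, 101.7]
tcp_rot: [180.0, -0.0, 14.1]
ft_force: [0.5, -0.5, 0.3]
finger_gap: 49.7
time: 4.45
tool_pos: [456.6, 113.9, 102.6]
tcp_rot: [180.0, 0.0, 14.3]
ft_force: [0.2, 0.1, -0.0]
finger_gap: 49.8
t 4.45 [456.6 113.9 102.6] [180.    0.   14.3] gap 49.8 F [ 0.2  0.1 -0. ] q6 83
delta tool [ 0.2  0.9 26.6] rot z rad 0.0
```

View pics/w4.png

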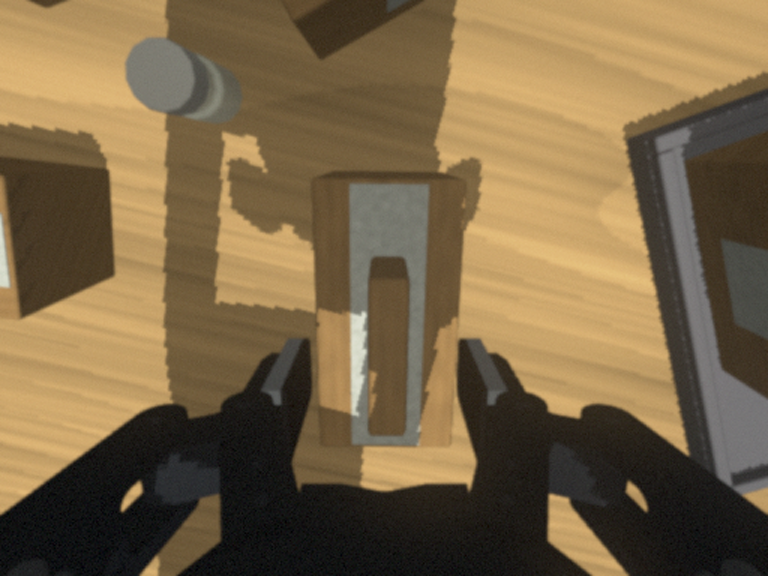

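```bash
python3 -m creep '{"translation":[[0,0.6,10],[0,0,10],[0,0,6],[0,0,0],[0,0,0],[0,0,0],[0,0,0],[0,0,0],[0,0,0],[0,0,0]],"rotation":[[0,0,0],[0,0,0],[0,0,0],[0,0,0],[0,0,0],[0,0,0],[0,0,0],[0,0,0],[0,0,0],[0,0,0]],"claw":[50,50,50,50,5,5,5,5,5,5]}' 60; python3 h.py 457 113 226 14.3
```

```text
time: 5.5
tool_pos: [457.2, 113.9, 76.7]
tcp_rot: [180.0, -0.0, 14.3]
ft_force: [-0.3, -1.0, 2.3]
finger_gap: 13.1
t 5.50 [457.2 113.9  76.7] [180.   -0.   14.3] gap 13.1 F [-0.3 -1.   2.3] q6 83
delta tool [  -0.3    0.8 -149.3] rot z rad 0.0
```

```bash
python3 -m creep '{"translation":[[0,0,-5],[0,0,-15],[0,0,-25],[0,0,-30],[0,0,-30],[0,0,-25],[0,0,-15],[0,0,-5],[0,0,0],[0,0,0]],"rotation":[[0,0,0],[0,0,0],[0,0,0],[0,0,0],[0,0,0.03],[0,0,0.08],[0,0,0.12],[0,0,0.12],[0,0,0.12],[0,0,0.12]],"claw":[5,5,5,5,5,5,5,5,5,5]}'; python3 -m creep '{"translation":[[0,0,0],[0,0,0],[0,0,0],[0,0,0],[0,0,0],[0,0,0],[0,0,0]],"rotation":[[0,0,0.12],[0,0,0.12],[0,0,0.12],[0,0,0.12],[0,0,0.1],[0,0,0.05],[0,0,0]],"claw":[5,5,5,5,5,5,5]}'; python3 h.py 460.7 -147 226 -55.8;python3 -c "
from h import *
save(snapshot('wrist'),'pics/w5.png',None,1)"
```

```text
time: 6.5
tool_pos: [456.4, 113.9, 226.2]
tcp_rot: [180.0, 0.0, -19.8]
ft_force: [0.0, -0.2, -3.7]
finger_gap: 12.6
time: 7.2
tool_pos: [456.8, 109.1, 225.8]
tcp_rot: [-180.0, 0.3, -55.3]
ft_force: [0.6, 0.3, -4.0]
finger_gap: 12.7
t 7.20 [456.8 109.1 225.8] [-180.     0.3  -55.3] gap 12.7 F [ 0.6  0.3 -4. ] q6 152
delta tool [212.7 142.8  -1.3] rot z rad 0.01
```

View pics/w5.png

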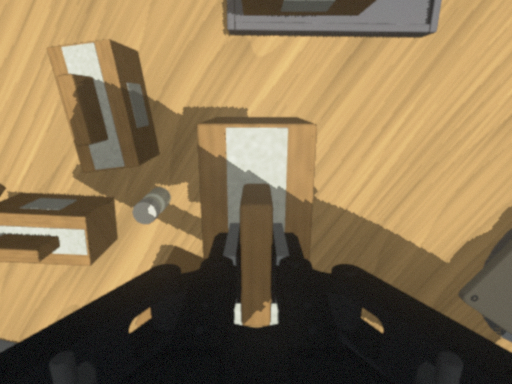

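```bash
python3 -m creep '{"translation":[[8,5,0],[22,15,0],[33,22,0],[38,26,0],[38,26,0],[33,22,0],[24,16,0],[12,8,0],[4,2,0],[0,0,0]],"rotation":[[0,0,0],[0,0,0],[0,0,0],[0,0,0],[0,0,0],[0,0,0],[0,0,0],[0,0,0],[0,0,0],[0,0,0]],"claw":[5,5,5,5,5,5,5,5,5,5]}'; python3 -m creep '{"translation":[[0,0,0],[0,0,0]],"rotation":[[0,0,0],[0,0,0]],"claw":[5,5]}'; python3 h.py 460.7 -147 226 -55.8;python3 -c "
from h import *
save(snapshot('wrist'),'pics/w6.png',None,1.5)"
```

```text
time: 8.25
tool_pos: [461.5, -145.6, 225.0]
tcp_rot: [-179.9, 0.3, -55.3]
ft_force: [0.2, -0.6, -4.0]
finger_gap: 13.0
time: 8.45
tool_pos: [461.6, -144.5, 225.2]
tcp_rot: [-179.9, 0.3, -55.2]
ft_force: [0.1, 0.2, -4.0]
finger_gap: 13.3
t 8.45 [ 461.6 -144.5  225.2] [-179.9    0.3  -55.2] gap 13.3 F [ 0.1  0.2 -4. ] q6 121
delta tool [ 1.5  2.2 -0.9] rot z rad 0.011
```

View pics/w6.png

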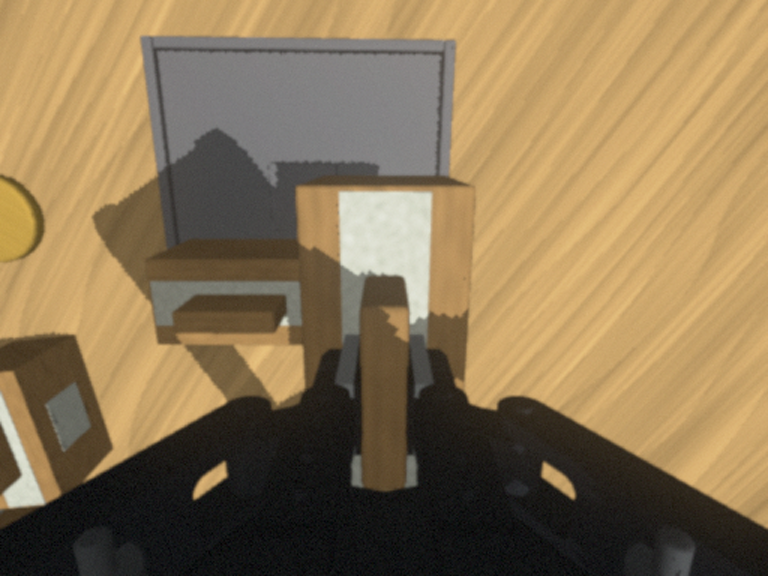

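```bash
python3 -m creep '{"translation":[[0.5,0.7,5],[0.5,0.7,12],[0.5,0.8,18],[0,0,18],[0,0,16],[0,0,12],[0,0,8],[0,0,4],[0,0,0],[0,0,0]],"rotation":[[0,-0.005,0.005],[0,0,0.006],[0,0,0],[0,0,0],[0,0,0],[0,0,0],[0,0,0],[0,0,0],[0,0,0],[0,0,0]],"claw":[5,5,5,5,5,5,5,5,5,5]}';  python3 h.py 460.7 -147 96 -55.8;python3 -c "
from h import *
d=snapshot('wrist');save(d,'pics/w7.png',None,1.5);np.savez('w7.npz',**d)"
```

```text
time: 9.5
tool_pos: [460.7, -147.6, 132.8]
tcp_rot: [-179.8, 0.5, -55.9]
ft_force: [-0.4, 0.4, -3.7]
finger_gap: 12.9
t 9.50 [ 460.7 -147.6  132.8] [-179.8    0.5  -55.9] gap 12.9 F [-0.4  0.4 -3.7] q6 122
delta tool [-0.2 -0.2 36.8] rot z rad -0.001
```

View pics/w7.png

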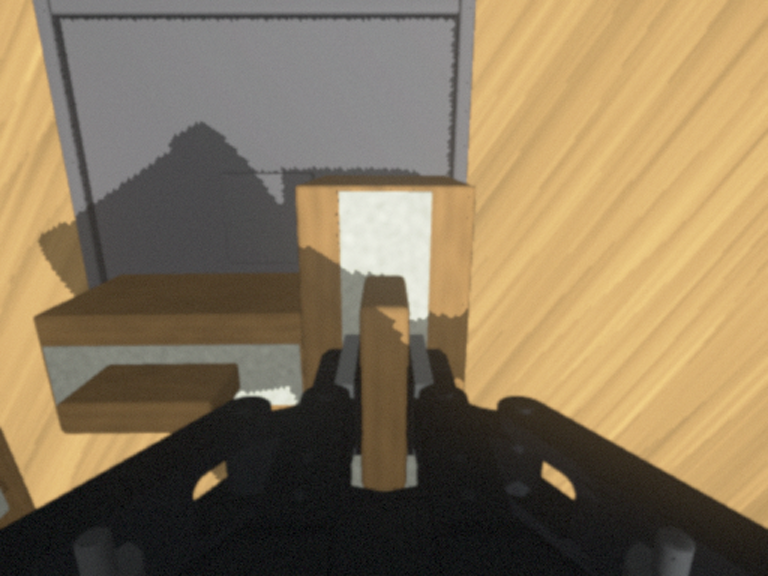

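```bash
cat >> h.py <<'E'
C0=np.array([532,-139.2]);YAW=np.radians(-145.8)
def slab(p):
    q=np.array(p[:2])-C0;c,s=np.cos(YAW),np.sin(YAW);return np.array([c*q[0]+s*q[1],-s*q[0]+c*q[1]])
E
python3 - <<'E'
from h import *
d=dict(np.load("w7.npz"))
for n,u,v,z in[("top R corner",475,185,126.8),("top L corner",297,185,126.8),("lip outer R",474,10,28),("lip inner top R",457,14,20),("inner R low",452,172,20),("lip inner TL",55,16,20),("carton0 top edge far",298,345,90),("c0 left corner",37,318,90),("raised sq TL",224,172,30)]:
    print(n,slab(ray(d,u/1.5,v/1.5,z)).round(1))
E
```

```text
top R corner [93.3 25.7]
top L corner [35.8 25.8]
lip outer R [107.7 101.6]
lip inner top R [100.6 102. ]
inner R low [101.4  24.4]
lip inner TL [-102.5  101.4]
carton0 top edge far [ 25.2 -47.5]
c0 left corner [-89.2 -34.6]
raised sq TL [-21.3  25. ]
```

```bash
python3 -m creep '{"translation":[[0,0,4],[0,0,7],[0,0,7],[0,0,6],[0,0,4],[0,0,3],[0,0,1],[0,0,1],[0,0,0],[0,0,0]],"rotation":[[0,0.009,0],[0,0,0],[0,0,0],[0,0,0],[0,0,0],[0,0,0],[0,0,0],[0,0,0],[0,0,0],[0,0,0]],"claw":[5,5,5,5,5,5,5,5,5,5]}';  python3 h.py 460.7 -147 96.7 -55.8;python3 -c "
from h import *
d=snapshot('wrist');save(d,'pics/w8.png',None,1)"
```

```text
time: 10.55
tool_pos: [460.5, -147.4, 99.4]
tcp_rot: [-179.9, -0.0, -55.9]
ft_force: [0.1, -0.1, -3.7]
finger_gap: 13.1
t 10.55 [ 460.5 -147.4   99.4] [-179.9   -0.   -55.9] gap 13.1 F [ 0.1 -0.1 -3.7] q6 122
delta tool [-0.2 -0.4  2.7] rot z rad -0.001
```

View pics/w8.png

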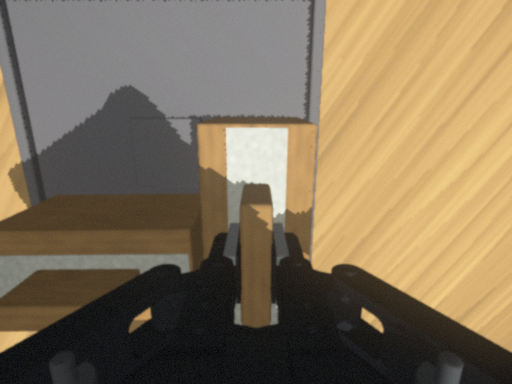

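Inside the lip with gaps visible. Lower the last 3 mm slowly.

```bash
python3 -m creep '{"translation":[[0,0,0.7],[0,0,0.7],[0,0,0.6],[0,0,0.5],[0,0,0.4],[0,0,0]],"rotation":[[0,0,0],[0,0,0],[0,0,0],[0,0,0],[0,0,0],[0,0,0]],"claw":[5,5,5,5,5,5]}';  python3 h.py 460.7 -147 96.7 -55.8
```

```text
time: 11.2
tool_pos: [460.5, -147.4, 96.6]
tcp_rot: [-179.9, -0.0, -55.9]
ft_force: [-3.2, 0.7, 1.2]
finger_gap: 12.8
t 11.20 [ 460.5 -147.4   96.6] [-179.9   -0.   -55.9] gap 12.8 F [-3.2  0.7  1.2] q6 122
delta tool [-0.2 -0.4 -0.1] rot z rad -0.001
```

```bash
python3 -m creep '{"translation":[[0,0,0],[0,0,0],[0,0,0],[0,0,-6],[0,0,-15],[0,0,-30],[0,0,-30],[0,0,-30],[0,0,-25],[0,0,-14]],"rotation":[[0,0,0],[0,0,0],[0,0,0],[0,0,0],[0,0,0],[0,0,0],[0,0,-0.05],[0,0,-0.13],[0,0,-0.14],[0,0,-0.14]],"claw":[45,45,45,45,45,45,45,45,45,45]}'; python3 h.py 570 270 250 35;python3 -c "
from h import *
d=snapshot('top');save(d,'pics/t9.png',(150,130,350,250),4)"
```

```text
time: 12.2
tool_pos: [461.0, -147.9, 249.7]
tcp_rot: [-179.9, -0.3, -29.2]
ft_force: [0.1, 0.1, -0.5]
finger_gap: 45.0
t 12.20 [ 461.  -147.9  249.7] [-179.9   -0.3  -29.2] gap 45.0 F [ 0.1  0.1 -0.5] q6 95
delta tool [-1.087e+02 -4.180e+02  1.000e-01] rot z rad -1.12
```

View pics/t9.png

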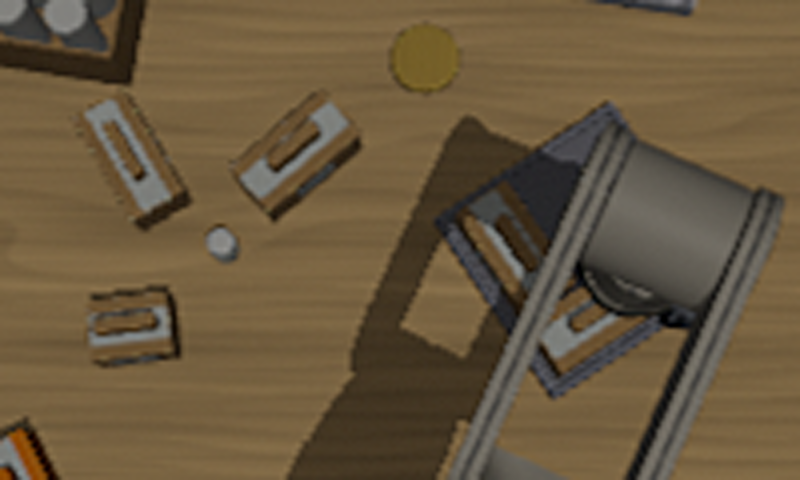

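```bash
python3 -m creep '{"translation":[[0,0,0],[0,0,0],[0,0,0],[0,0,0],[0,0,0],[0,0,0],[0,0,0],[0,0,0],[0,0,0],[0,0,0]],"rotation":[[0,0.003,-0.14],[0,0.003,-0.14],[0,0,-0.14],[0,0,-0.14],[0,0,-0.14],[0,0,-0.14],[0,0,-0.14],[0,0,-0.1],[0,0,-0.04],[0,0,0]],"claw":[45,45,45,45,45,45,45,45,45,45]}'; python3 h.py 570 270 250 35
```

```text
time: 13.25
tool_pos: [459.9, -147.4, 245.9]
tcp_rot: [179.7, -0.3, 34.5]
ft_force: [-0.7, 0.4, 0.6]
finger_gap: 44.9
t 13.25 [ 459.9 -147.4  245.9] [179.7  -0.3  34.5] gap 44.9 F [-0.7  0.4  0.6] q6 32
delta tool [ 327.3 -281.4   -3.6] rot z rad -0.008
```

```bash
sed -i 's|^    print("delta tool".*|    w=s["tcp_rot"][2]+((yaw-s["tcp_rot"][2]+90)%180-90); rv=(r.inv()*R.from_euler("xyz",[180,0,w],degrees=True)).as_rotvec()\n    print("delta tool",dl.round(1),"rot",rv.round(3))|' h.py
python3 -m creep '{"translation":[[15,-13,-2],[35,-30,-2],[45,-39,0],[48,-41,0],[48,-41,0],[45,-39,0],[40,-34,0],[30,-26,0],[15,-13,0],[6,-5,0]],"rotation":[[0,0,0],[0,0,0],[0,0,0],[0,0,0],[0,0,0],[0,0,0],[0,0,0],[0,0,0],[0,0,0],[0,0,0]],"claw":[45,45,45,45,45,45,45,45,45,45]}';python3 -m creep '{"translation":[[0,0,0],[0,0,0]],"rotation":[[0,0,0],[0,0,0]],"claw":[45,45]}'; python3 h.py 570 270 250 35;python3 -c "
from h import *
d=snapshot('wrist');save(d,'pics/w10.png',None,1.5);np.savez('w10.npz',**d)"
```

```text
time: 14.25
tool_pos: [556.9, 225.5, 249.9]
tcp_rot: [179.8, -0.3, 34.6]
ft_force: [0.2, -0.9, 0.0]
finger_gap: 44.6
time: 14.45
tool_pos: [557.1, 222.2, 250.5]
tcp_rot: [179.7, -0.3, 34.6]
ft_force: [-0.1, 0.1, 0.9]
finger_gap: 45.0
t 14.45 [557.1 222.2 250.5] [179.7  -0.3  34.6] gap 45.0 F [-0.1  0.1  0.9] q6 72
delta tool [ 37.7 -32.    0.5] rot [ 0.005 -0.005 -0.008]
```

View pics/w10.png

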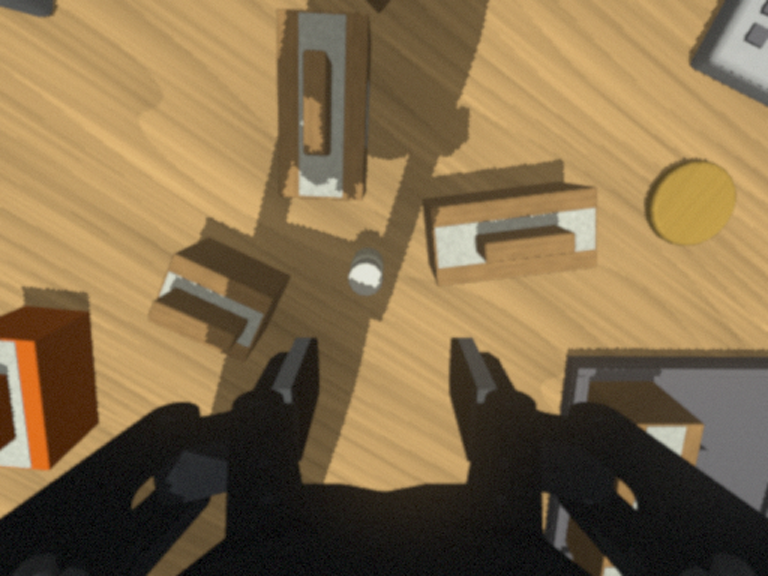

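```bash
python3 - <<'E'
from h import *
d=dict(np.load("w10.npz"))
f=lambda pts,z:[ray(d,x/1.5-.17,y/1.5-.17,z) for x,y in pts]
sq(f([(300,13),(348,14),(343,196),(299,196)],70));sq(f([(277,12),(368,14),(363,198),(283,196)],70));sq(f([(303,50),(329,51),(328,155),(304,154)],105))
sq(f([(433,229),(594,208),(597,252),(438,271)],70))
E
python3 h.py 612 305 102 34.6
```

```text
c [614.6 311.8] L [ 30.8 115.5  31.3 116. ] ang [ -56.4 -148.4  124.5   31.3]
c [614.6 311.4] L [ 58.3 116.9  56.9 116.4] ang [ -56.5 -147.7  123.1   33. ]
c [614.8 311.2] L [15.2 58.6 14.8 58.5] ang [ -57.4 -147.9  122.3   32.4]
c [618.7 147.3] L [116.3  32.9 117.9  31.9] ang [ -48.  -134.3  131.6   43. ]
t 14.50 [557.1 222.  250.6] [179.7  -0.3  34.5] gap 45.1 F [-0.5  0.1  0.5] q6 72
delta tool [ 91.5 -38.  148.9] rot [ 0.005 -0.005 -0.001]
```

```bash
python3 h.py 614.7 311.5 102 32.3
```

```text
t 14.50 [557.1 222.  250.6] [179.7  -0.3  34.5] gap 45.1 F [-0.5  0.1  0.5] q6 72
delta tool [ 97.4 -41.9 148.9] rot [ 0.005 -0.005  0.039]
```

```bash
python3 -m creep '{"translation":[[12,-5,6],[22,-9,10],[25,-11,15],[20,-9,22],[12,-5,24],[6,-2.5,22],[0,0,20],[0,0,16],[0,0,10],[0,0,4]],"rotation":[[0.005,-0.005,0],[0,0,0],[0,0,0],[0,0,0],[0,0,0],[0,0,0],[0,0,0.02],[0,0,0.02],[0,0,0],[0,0,0]],"claw":[45,45,45,45,45,45,45,45,45,45]}';python3 -m creep '{"translation":[[0,0,0],[0,0,0]],"rotation":[[0,0,0],[0,0,0]],"claw":[45,45]}'; python3 h.py 614.7 311.5 76 32.3;python3 -c "
from h import *
d=snapshot('wrist');save(d,'pics/w11.png',None,1.5)"
```

```text
time: 15.5
tool_pos: [613.1, 311.6, 100.7]
tcp_rot: [-180.0, 0.1, 32.3]
ft_force: [0.2, 0.2, -0.0]
finger_gap: 45.1
time: 15.7
tool_pos: [614.1, 312.7, 103.1]
tcp_rot: [180.0, -0.1, 32.4]
ft_force: [0.6, -0.7, 1.5]
finger_gap: 45.1
t 15.70 [614.1 312.7 103.1] [ 1.80e+02 -1.00e-01  3.24e+01] gap 45.1 F [ 0.6 -0.7  1.5] q6 80
delta tool [-0.2  1.3 27.1] rot [ 0.    -0.002  0.001]
```

View pics/w11.png

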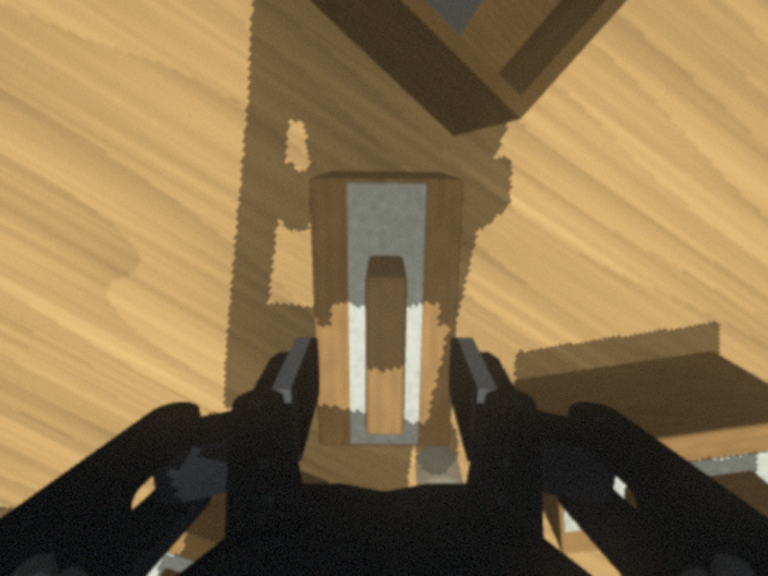

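```bash
python3 -m creep '{"translation":[[0,0.8,10],[0,0,10],[0,0,6.5],[0,0,0],[0,0,0],[0,0,0],[0,0,0],[0,0,0],[0,0,0],[0,0,0]],"rotation":[[0,0,0],[0,0,0],[0,0,0],[0,0,0],[0,0,0],[0,0,0],[0,0,0],[0,0,0],[0,0,0],[0,0,0]],"claw":[45,45,45,45,5,5,5,5,5,5]}' 60; python3 -m creep '{"translation":[[0,0,-5],[0,0,-15],[0,0,-25],[0,0,-30],[0,0,-30],[0,0,-25],[0,0,-15],[0,0,-5],[0,0,0],[0,0,0]],"rotation":[[0,0,0],[0,0,0],[0,0,0],[0,0,0],[0,0,0],[0,0,0],[0,0,0],[0,0,0],[0,0,0],[0,0,0]],"claw":[5,5,5,5,5,5,5,5,5,5]}'; python3 h.py 540 -210.5 226 34.2;python3 -c "
from h import *
d=snapshot('wrist');save(d,'pics/w12.png',None,1)"
```

```text
time: 16.75
tool_pos: [614.2, 312.2, 75.8]
tcp_rot: [-180.0, -0.1, 32.4]
ft_force: [-0.4, 0.6, 3.3]
finger_gap: 13.2
time: 17.75
tool_pos: [613.1, 311.6, 223.3]
tcp_rot: [-180.0, 0.1, 32.4]
ft_force: [0.1, -0.5, -3.2]
finger_gap: 13.1
t 17.75 [613.1 311.6 223.3] [-1.80e+02  1.00e-01  3.24e+01] gap 13.1 F [ 0.1 -0.5 -3.2] q6 80
delta tool [-341.1  401.9   -2.2] rot [-0.001  0.002 -0.032]
```

View pics/w12.png

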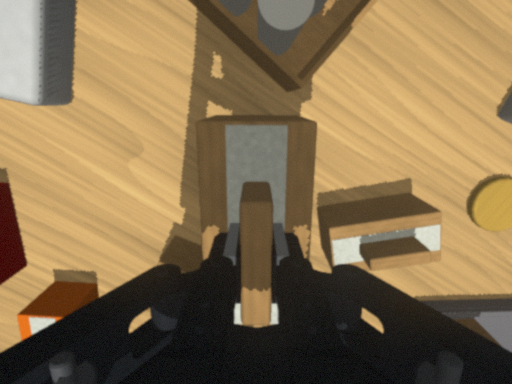

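```bash
python3 -m creep '{"translation":[[-6,7,-5],[-16,19,-5],[-23,27,-5],[-26,31,0],[-26,31,0],[-26,31,0],[-26,31,0],[-26,31,0],[-26,31,0],[-26,31,0]],"rotation":[[0,0,0],[0,0,0],[0,0,0],[0,0,0],[0,0,0],[0,0,0],[0,0,0],[0,0,0],[0,0,0],[0,0,0]],"claw":[5,5,5,5,5,5,5,5,5,5]}';python3 -m creep '{"translation":[[-26,31,0],[-26,31,0],[-23,27,0],[-18,21,0],[-12,13,0],[-6,7,0],[-3,3,0],[0,0,0],[0,0,0],[0,0,0]],"rotation":[[0,0,-0.01],[0,0,-0.01],[0,0,-0.01],[0,0,0],[0,0,0],[0,0,0],[0,0,0],[0,0,0],[0,0,0],[0,0,0]],"claw":[5,5,5,5,5,5,5,5,5,5]}'; python3 h.py 540 -210.5 136 34.2;python3 -c "
from h import *
d=snapshot('wrist');save(d,'pics/w13.png',None,1.5);np.savez('w13.npz',**d)"
```

```text
time: 18.8
tool_pos: [565.5, -39.7, 239.7]
tcp_rot: [-180.0, 0.0, 32.3]
ft_force: [0.1, 0.0, -3.3]
finger_gap: 13.0
time: 19.8
tool_pos: [544.6, -210.3, 240.0]
tcp_rot: [-180.0, -0.0, 34.2]
ft_force: [0.5, -0.6, -2.9]
finger_gap: 13.2
t 19.80 [ 544.6 -210.3  240. ] [-180.    -0.    34.2] gap 13.2 F [ 0.5 -0.6 -2.9] q6 30
delta tool [ -4.   -2.4 104. ] rot [-0.    -0.001 -0.001]
```

View pics/w13.png

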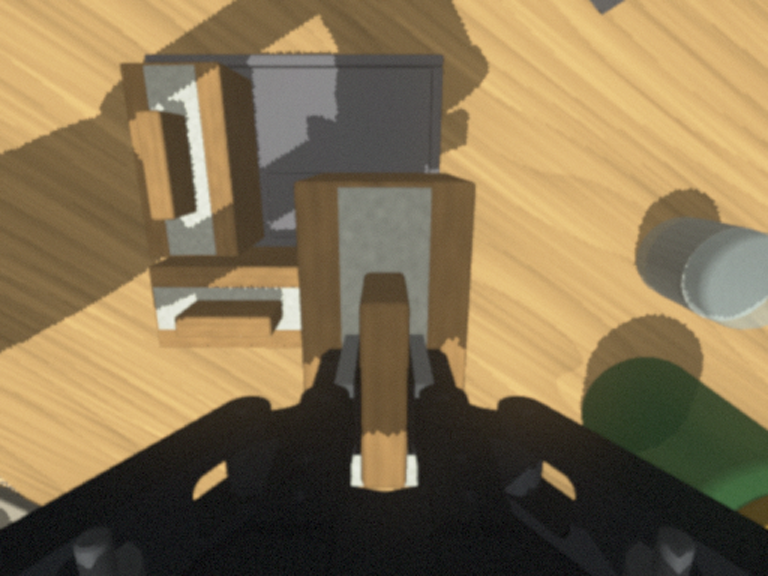

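```bash
python3 -m creep '{"translation":[[-1.5,-0.9,5],[-1.5,-0.9,12],[-1,-0.6,18],[0,0,20],[0,0,18],[0,0,14],[0,0,10],[0,0,5],[0,0,0],[0,0,0]],"rotation":[[0,0,0],[0,0,0],[0,0,0],[0,0,0],[0,0,0],[0,0,0],[0,0,0],[0,0,0],[0,0,0],[0,0,0]],"claw":[5,5,5,5,5,5,5,5,5,5]}'; python3 h.py 540 -210.5 96 34.2;python3 -c "
from h import *
d=snapshot('wrist');save(d,'pics/w14.png',None,1.5);np.savez('w14.npz',**d)"
```

```text
time: 20.85
tool_pos: [540.1, -211.9, 138.7]
tcp_rot: [180.0, -0.1, 34.1]
ft_force: [-0.4, 0.9, -2.6]
finger_gap: 13.0
t 20.85 [ 540.1 -211.9  138.7] [ 1.80e+02 -1.00e-01  3.41e+01] gap 13.0 F [-0.4  0.9 -2.6] q6 29
delta tool [ 0.6 -1.2 42.7] rot [ 0.001 -0.001 -0.002]
```

View pics/w14.png

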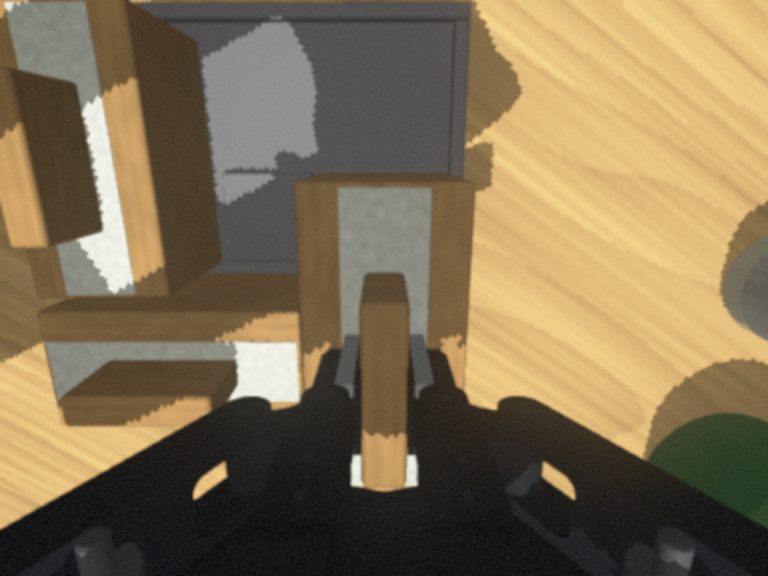

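```bash
python3 - <<'E'
from h import *
d=dict(np.load("w14.npz"))
zt=138.7-75.8+70
for n,u,v,z in[("top R corner",475,184,zt),("top L corner",296,184,zt),("lip outer R",470,5,28),("lip inner top R",453,21,20),("inner R low",448,172,20),("c1 side edge L",40,310,90),("c1 side edge R",298,310,90),("raised sq L",222,172,30)]:
    print(n,slab(ray(d,u/1.5,v/1.5,z)).round(1))
E
```

```text
top R corner [-25.4  94. ]
top L corner [-25.5  36.1]
lip outer R [-106.1  107.9]
lip inner top R [-101.   100.8]
inner R low [-24.5 101. ]
c1 side edge L [ 33.  -90.9]
c1 side edge R [33.2 25.7]
raised sq L [-25.1 -23.7]
```

```bash
python3 -m creep '{"translation":[[0,-1.2,5],[0.5,0,8],[0,0,8],[0,0,7],[0,0,5],[0,0,3],[0,0,2],[0,0,1],[0,0,0],[0,0,0]],"rotation":[[0,0,0],[0,0,0],[0,0,0],[0,0,0],[0,0,0],[0,0,0],[0,0,0],[0,0,0],[0,0,0],[0,0,0]],"claw":[5,5,5,5,5,5,5,5,5,5]}'; python3 h.py 540 -210.5 96 34.2;python3 -c "
from h import *
d=snapshot('wrist');save(d,'pics/w15.png',None,1)"
```

```text
time: 21.9
tool_pos: [539.6, -210.4, 99.3]
tcp_rot: [180.0, -0.0, 34.1]
ft_force: [0.6, -0.9, -2.7]
finger_gap: 13.0
t 21.90 [ 539.6 -210.4   99.3] [180.   -0.   34.1] gap 13.0 F [ 0.6 -0.9 -2.7] q6 30
delta tool [0.3 0.3 3.3] rot [ 0.    -0.001 -0.002]
```

View pics/w15.png

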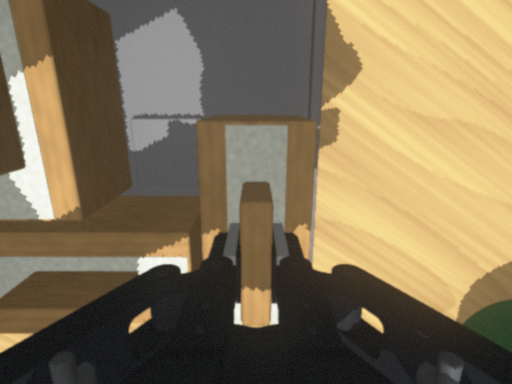

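```bash
python3 -m creep '{"translation":[[0,0,0.8],[0,0,0.8],[0,0,0.7],[0,0,0.5],[0,0,0.4],[0,0,0]],"rotation":[[0,0,0],[0,0,0],[0,0,0],[0,0,0],[0,0,0],[0,0,0]],"claw":[5,5,5,5,5,5]}';  python3 h.py 540 -210.5 96 34.2
```

```text
time: 22.55
tool_pos: [539.4, -210.4, 95.8]
tcp_rot: [-180.0, -0.0, 34.1]
ft_force: [-0.3, 0.2, -2.4]
finger_gap: 13.0
t 22.55 [ 539.4 -210.4   95.8] [-180.    -0.    34.1] gap 13.0 F [-0.3  0.2 -2.4] q6 30
delta tool [ 0.4  0.4 -0.2] rot [-0.    -0.    -0.002]
```

```bash
python3 -m creep '{"translation":[[0,0,0.4],[0,0,0.4],[0,0,0]],"rotation":[[0,0,0],[0,0,0],[0,0,0]],"claw":[5,5,5]}';  python3 h.py 540 -210.5 96 34.2
```

```text
time: 22.85
tool_pos: [539.6, -210.5, 95.7]
tcp_rot: [180.0, -0.0, 34.1]
ft_force: [-3.7, 1.3, 5.6]
finger_gap: 12.9
t 22.85 [ 539.6 -210.5   95.7] [180.   -0.   34.1] gap 12.9 F [-3.7  1.3  5.6] q6 30
delta tool [ 0.3  0.2 -0.3] rot [ 0.    -0.001 -0.002]
```

```bash
python3 -m creep '{"translation":[[0,0,0],[0,0,0],[0,0,0],[0,0,-6],[0,0,-15],[0,0,-30],[0,0,-35],[0,0,-35],[0,0,-25],[0,0,-14]],"rotation":[[0,0,0],[0,0,0],[0,0,0],[0,0,0],[0,0,0],[0,0,0],[0,0,-0.05],[0,0,-0.13],[0,0,-0.14],[0,0,-0.14]],"claw":[45,45,45,45,45,45,45,45,45,45]}';python3 -m creep '{"translation":[[0,0,0],[0,0,0],[0,0,0],[0,0,0],[0,0,0],[0,0,0],[0,0,0],[0,0,0],[0,0,0],[0,0,0]],"rotation":[[0,0,-0.14],[0,0,-0.14],[0,0,-0.14],[0,0,-0.14],[0,0,-0.14],[0,0,-0.14],[0,0,-0.14],[0,0,-0.14],[0,0,-0.09],[0,0,-0.04]],"claw":[45,45,45,45,45,45,45,45,45,45]}'; python3 h.py 619 147.7 220 132
```

```text
time: 23.85
tool_pos: [540.6, -211.0, 260.1]
tcp_rot: [179.7, -0.0, 60.8]
ft_force: [0.4, -0.6, 0.4]
finger_gap: 44.6
time: 24.85
tool_pos: [539.6, -210.5, 256.7]
tcp_rot: [179.9, 0.1, 132.3]
ft_force: [0.5, -0.4, -0.8]
finger_gap: 44.9
t 24.85 [ 539.6 -210.5  256.7] [1.799e+02 1.000e-01 1.323e+02] gap 44.9 F [ 0.5 -0.4 -0.8] q6 -69
delta tool [211.8 299.6  36.7] rot [0.001 0.001 0.004]
```

```bash
python3 -m creep '{"translation":[[6,8,0],[17,24,0],[26,37,0],[26,37,0],[26,37,0],[26,37,4],[26,37,8],[26,37,10],[18,25,8],[10,14,6]],"rotation":[[0,0,0],[0,0,0],[0,0,0],[0,0,0],[0,0,0],[0,0,0],[0,0,0],[0,0,0],[0,0,0],[0,0,0]],"claw":[45,45,45,45,45,45,45,45,45,45]}';python3 -m creep '{"translation":[[4,6,0],[0,0,0],[0,0,0]],"rotation":[[0,0,0],[0,0,0],[0,0,0]],"claw":[45,45,45]}'; python3 h.py 619 147.7 102 132;python3 -c "
from h import *
d=snapshot('wrist');save(d,'pics/w16.png',None,1.5);np.savez('w16.npz',**d)"
```

```text
time: 25.85
tool_pos: [618.0, 143.0, 219.2]
tcp_rot: [180.0, -0.0, 132.1]
ft_force: [-0.4, -0.6, 0.6]
finger_gap: 45.2
time: 26.15
tool_pos: [620.4, 145.3, 220.0]
tcp_rot: [179.9, 0.0, 132.0]
ft_force: [-0.5, -0.3, 0.4]
finger_gap: 45.3
t 26.15 [620.4 145.3 220. ] [179.9   0.  132. ] gap 45.3 F [-0.5 -0.3  0.4] q6 -33
delta tool [  2.8   0.4 118. ] rot [ 0.001  0.001 -0.   ]
```

View pics/w16.png

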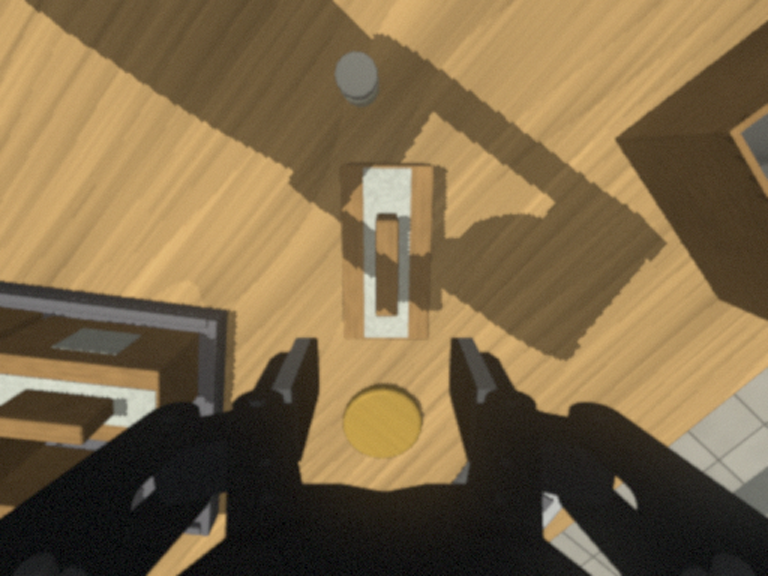

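Aligned over the last carton (ridge at 388,265, upright in the image). Descending.

```bash
python3 - <<'E'
from h import *
d=dict(np.load("w16.npz"))
f=lambda pts,z:[ray(d,x/1.5-.17,y/1.5-.17,z) for x,y in pts]
sq(f([(364,168),(412,167),(408,338),(364,338)],70));sq(f([(376,219),(399,219),(398,316),(376,316)],105))
E
python3 -m creep '{"translation":[[1,0.4,8],[1,0,16],[0.8,0,20],[0,0,20],[0,0,20],[0,0,16],[0,0,10],[0,0,6],[0,0,0],[0,0,0]],"rotation":[[0,0,0],[0,0,0],[0,0,0],[0,0,0],[0,0,0],[0,0,0],[0,0,0],[0,0,0],[0,0,0],[0,0,0]],"claw":[45,45,45,45,45,45,45,45,45,45]}'; python3 h.py 619 147.7 76 132;python3 -c "
from h import *
d=snapshot('wrist');save(d,'pics/w17.png',None,1)"
```

```text
c [620.5 148.5] L [ 30.4 116.9  31.  116.3] ang [  43.2  -48.4 -138.   131.3]
c [619.8 149.2] L [13.2 59.4 13.5 59.4] ang [  42.   -48.1 -138.   131.7]
time: 27.2
tool_pos: [619.1, 149.0, 103.9]
tcp_rot: [179.9, 0.0, 132.0]
ft_force: [-0.2, -0.2, 1.2]
finger_gap: 44.8
t 27.20 [619.1 149.  103.9] [179.9   0.  132. ] gap 44.8 F [-0.2 -0.2  1.2] q6 -33
delta tool [-0.9 -1.  27.9] rot [0.001 0.001 0.001]
```

View pics/w17.png

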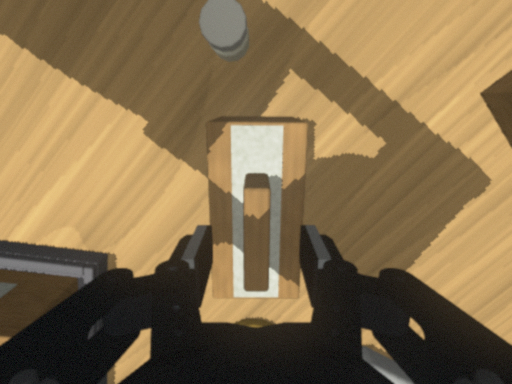

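```bash
python3 -m creep '{"translation":[[0,0,10],[0,0,10],[0,0,7.5],[0,0,0],[0,0,0],[0,0,0],[0,0,0],[0,0,0],[0,0,0],[0,0,0]],"rotation":[[0,0,0],[0,0,0],[0,0,0],[0,0,0],[0,0,0],[0,0,0],[0,0,0],[0,0,0],[0,0,0],[0,0,0]],"claw":[45,45,45,45,5,5,5,5,5,5]}' 60; python3 -m creep '{"translation":[[0,0,-5],[0,0,-15],[0,0,-25],[0,0,-30],[0,0,-30],[0,0,-25],[0,0,-20],[0,0,-10],[0,0,-4],[0,0,0]],"rotation":[[0,0,0],[0,0,0],[0,0,0],[0,0,0],[0,0,0],[0,0,0.03],[0,0,0.05],[0,0,0.04],[0,0,0.016],[0,0,0]],"claw":[5,5,5,5,5,5,5,5,5,5]}'; python3 h.py 603.3 -131.2 236 124.2;python3 -c "
from h import *
d=snapshot('wrist');save(d,'pics/w18.png',None,1)"
```

```text
time: 28.25
tool_pos: [618.9, 149.0, 76.1]
tcp_rot: [179.9, 0.0, 132.1]
ft_force: [0.5, 0.5, 1.3]
finger_gap: 13.0
time: 29.25
tool_pos: [618.8, 149.0, 240.8]
tcp_rot: [179.9, 0.0, 124.3]
ft_force: [0.2, 0.8, -2.4]
finger_gap: 12.8
t 29.25 [618.8 149.  240.8] [179.9   0.  124.3] gap 12.8 F [ 0.2  0.8 -2.4] q6 -25
delta tool [-222.8 -170.6    4.6] rot [0.002 0.    0.001]
```

View pics/w18.png

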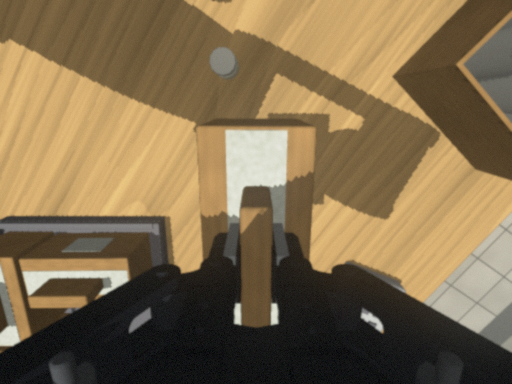

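```bash
python3 -m creep '{"translation":[[-8,-6,0],[-22,-17,0],[-32,-25,0],[-34,-26,0],[-34,-26,0],[-32,-25,0],[-26,-20,0],[-18,-14,0],[-11,-8,0],[-5,-4,0]],"rotation":[[0,0,0],[0,0,0],[0,0,0],[0,0,0],[0,0,0],[0,0,0],[0,0,0],[0,0,0],[0,0,0],[0,0,0]],"claw":[5,5,5,5,5,5,5,5,5,5]}';python3 -m creep '{"translation":[[0,0,0],[0,0,0],[0,0,0]],"rotation":[[0,0,0],[0,0,0],[0,0,0]],"claw":[5,5,5]}'; python3 h.py 603.3 -131.2 136 124.2;python3 -c "
from h import *
d=snapshot('wrist');save(d,'pics/w19.png',None,1.5);np.savez('w19.npz',**d)"
```

```text
time: 30.3
tool_pos: [601.5, -132.2, 238.7]
tcp_rot: [-180.0, -0.1, 124.2]
ft_force: [0.6, 0.0, -2.8]
finger_gap: 13.1
time: 30.6
tool_pos: [602.3, -129.6, 239.5]
tcp_rot: [180.0, -0.0, 124.3]
ft_force: [-0.9, 0.4, -2.6]
finger_gap: 12.9
t 30.60 [ 602.3 -129.6  239.5] [180.   -0.  124.3] gap 12.9 F [-0.9  0.4 -2.6] q6 -51
delta tool [-1.900e+00 -1.000e-01  1.035e+02] rot [ 0.001 -0.     0.003]
```

View pics/w19.png

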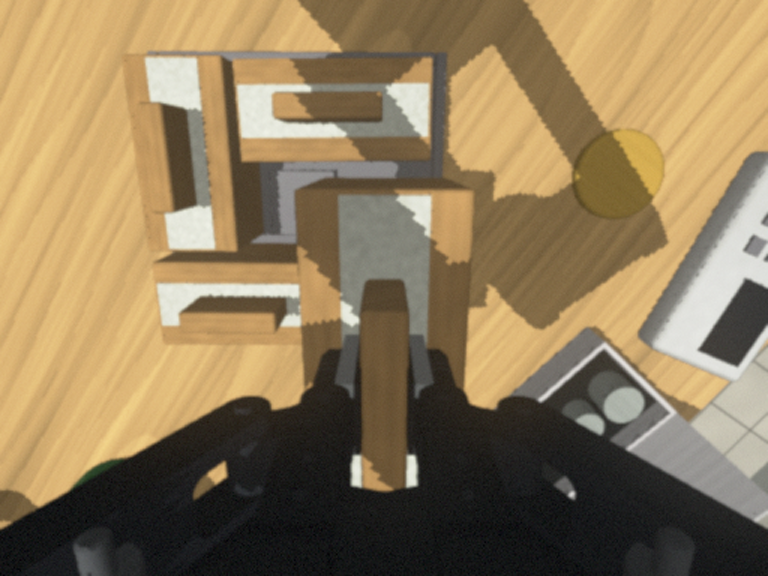

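```bash
python3 -m creep '{"translation":[[-1,0,5],[-1,0,12],[0,0,18],[0,0,20],[0,0,18],[0,0,14],[0,0,10],[0,0,5],[0,0,0],[0,0,0]],"rotation":[[0,0,0],[0,0,0],[0,0,0],[0,0,0],[0,0,0],[0,0,0],[0,0,0],[0,0,0],[0,0,0],[0,0,0]],"claw":[5,5,5,5,5,5,5,5,5,5]}'; python3 h.py 603.3 -131.2 96 124.2;python3 -c "
from h import *
d=snapshot('wrist');save(d,'pics/w20.png',None,1.5);np.savez('w20.npz',**d)"
```

```text
time: 31.65
tool_pos: [603.8, -132.6, 138.4]
tcp_rot: [179.9, 0.0, 124.3]
ft_force: [0.1, 0.4, -1.7]
finger_gap: 13.1
t 31.65 [ 603.8 -132.6  138.4] [179.9   0.  124.3] gap 13.1 F [ 0.1  0.4 -1.7] q6 -51
delta tool [ 1.5  0.3 42.4] rot [0.001 0.001 0.001]
```

View pics/w20.png

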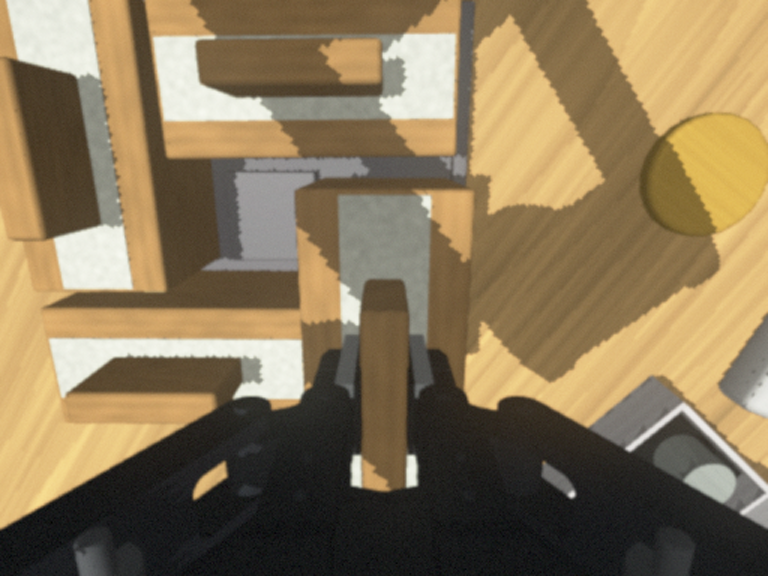

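```bash
python3 - <<'E'
from h import *
d=dict(np.load("w20.npz"))
zt=138.4-76.1+70
for n,u,v,z in[("held top R corner",474,190,zt),("held top L corner",296,190,zt),("c0 side edge L",168,158,90),("c0 side R",457,154,90),("lip outer R",473,170,28),("c2 side edge L",43,307,90),("c2 side edge R",298,307,90),("raised sq L",236,172,30)]:
    print(n,slab(ray(d,u/1.5,v/1.5,z)).round(1))
E
```

```text
held top R corner [-92.4 -23.1]
held top L corner [-34.6 -23.1]
c0 side edge L [ 25.4 -32.5]
c0 side R [-93.1 -34.2]
lip outer R [-112.1  -25.6]
c2 side edge L [90.1 32.3]
c2 side edge R [-24.6  32.1]
raised sq L [ 17.3 -24.4]
```

```bash
python3 -m creep '{"translation":[[1,0,5],[1,0,8],[0,0,8],[0,0,7],[0,0,5],[0,0,3],[0,0,2],[0,0,1],[0,0,0],[0,0,0]],"rotation":[[0,0,0],[0,0,0],[0,0,0],[0,0,0],[0,0,0],[0,0,0],[0,0,0],[0,0,0],[0,0,0],[0,0,0]],"claw":[5,5,5,5,5,5,5,5,5,5]}'; python3 h.py 603.3 -131.2 96 124.2;python3 -c "
from h import *
d=snapshot('wrist');save(d,'pics/w21.png',None,1)"
```

```text
time: 32.7
tool_pos: [602.4, -130.9, 98.9]
tcp_rot: [180.0, 0.0, 124.3]
ft_force: [-0.4, 0.0, -2.2]
finger_gap: 13.0
t 32.70 [ 602.4 -130.9   98.9] [180.    0.  124.3] gap 13.0 F [-0.4  0.  -2.2] q6 -51
delta tool [-0.8  0.6  2.9] rot [0.001 0.    0.001]
```

View pics/w21.png

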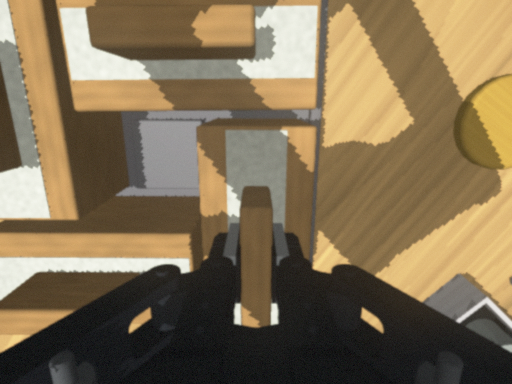

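```bash
python3 -m creep '{"translation":[[0,0,0.8],[0,0,0.8],[0,0,0.7],[0,0,0.4],[0,0,0.4],[0,0,0]],"rotation":[[0,0,0],[0,0,0],[0,0,0],[0,0,0],[0,0,0],[0,0,0]],"claw":[5,5,5,5,5,5]}';  python3 h.py 603.3 -131.2 96 124.2
```

```text
time: 33.35
tool_pos: [602.4, -130.7, 96.0]
tcp_rot: [180.0, 0.0, 124.3]
ft_force: [-1.5, 2.4, 4.1]
finger_gap: 13.0
t 33.35 [ 602.4 -130.7   96. ] [180.    0.  124.3] gap 13.0 F [-1.5  2.4  4.1] q6 -51
delta tool [-0.9  0.5  0. ] rot [0.001 0.    0.001]
```

Contact on the deck; release, rise, and back off so the slab can be checked.

```bash
python3 -m creep '{"translation":[[0,0,0],[0,0,0],[0,0,0],[0,0,-6],[0,0,-15],[0,0,-30],[0,0,-40],[0,0,-40],[0,0,-35],[0,0,-20]],"rotation":[[0,0,0],[0,0,0],[0,0,0],[0,0,0],[0,0,0],[0,0,0],[0,0,0],[0,0,0],[0,0,0],[0,0,0]],"claw":[45,45,45,45,45,45,45,45,45,45]}';python3 -m creep '{"translation":[[-20,0,-20],[-35,0,-10],[-20,0,0],[-5,0,0],[0,0,0],[0,0,0]],"rotation":[[0,0,0],[0,0,0],[0,0,0],[0,0,0],[0,0,0],[0,0,0]],"claw":[45,45,45,45,45,45]}'; python3 h.py 603.3 -131.2 96 124.2;python3 -c "
from h import *
d=snapshot('wrist');save(d,'pics/w22.png',None,1.5);np.savez('w22.npz',**d);d=snapshot('side');save(d,'pics/s22.png',(110,100,310,310),3)"
```

```text
time: 34.35
tool_pos: [603.4, -131.2, 287.6]
tcp_rot: [179.7, 0.3, 124.3]
ft_force: [0.5, 0.1, -0.7]
finger_gap: 45.1
time: 34.95
tool_pos: [646.8, -196.2, 311.5]
tcp_rot: [180.0, -0.0, 124.3]
ft_force: [0.1, -1.1, 0.1]
finger_gap: 44.9
t 34.95 [ 646.8 -196.2  311.5] [180.   -0.  124.3] gap 44.9 F [ 0.1 -1.1  0.1] q6 -56
delta tool [ 78.    0.6 215.6] rot [ 0.    -0.001  0.001]
```

View pics/w22.png

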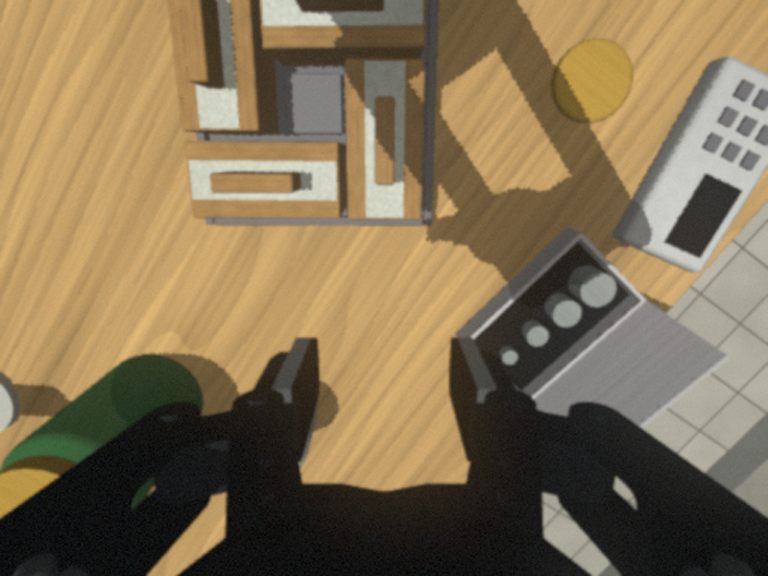

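View pics/s22.png

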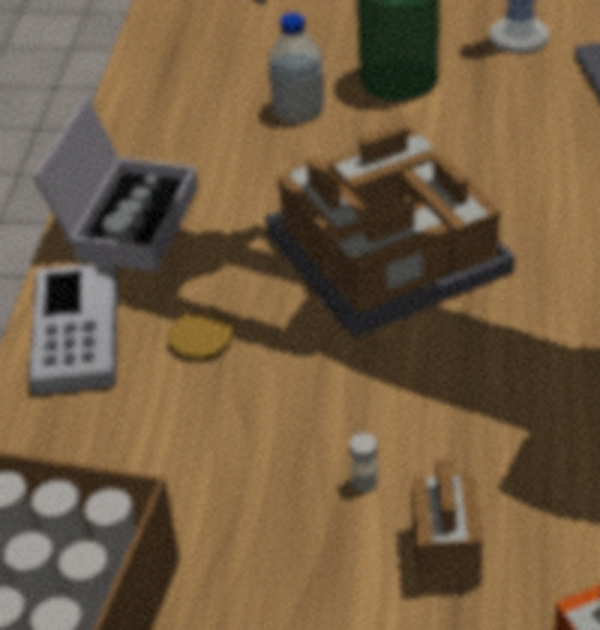

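```bash
python3 - <<'E'
from h import *
d=dict(np.load("w22.npz"))
for n,P in[("c3",[(346,60),(424,60),(420,218),(347,218)]),("c2",[(186,144),(340,143),(341,216),(194,216)])]:
    print(n,[slab(ray(d,u/1.5-.17,v/1.5-.17,90)).round(1).tolist() for u,v in P])
    c=np.mean([slab(ray(d,u/1.5-.17,v/1.5-.17,90)) for u,v in P],0);print(c.round(1))
print(sense()["ft_force"].round(1)); hand_in()
E
```

```text
c3 [[-34.5, -24.4], [-92.4, -24.5], [-92.2, 92.8], [-32.8, 92.9]]
[-63.   34.2]
c2 [[91.3, 35.5], [-28.6, 34.5], [-28.0, 91.3], [91.4, 91.5]]
[31.5 63.2]
[-1.1  0.9  0. ]
the job is handed in; nothing more can be done
```

All three long cartons are on the slab, and I handed the job in at about 35 s of the 72 s limit. They went into places 1, 2 and 3 beside the carton already in place 0. Each was gripped by its ridge, carried upright and lowered until the wrist just felt the deck, with light contact of a few newtons.

**Last checks:**
- **Wrist camera:** the carton in place 3 measured about 1 mm from its nominal centre, and the one in place 2 about 2 mm. The full pinwheel and its gaps were visible inside the lip.
- **Place 1:** I checked this carton just before lowering it, about 1 mm off nominal. Its long side still read about 0.5 mm off after release. Only part of it was in the final wrist picture, so I did not re-measure its centre then.
- **Side camera:** all four cartons sat level. The short carton, vial and lid looked undisturbed, and the robot was clear and touching nothing.

**Small oddities:**
- On the first carton the last joint reached its end stop (about 152°) while turning. The arm held there and drifted about 5 mm in the air, which I corrected before placing.
- Carton edges read 2–4 mm short in the images, within the calibration error.

No check failed.

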